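Close down the topping station

TASK

Close down the topping station for the night: slide every lid across the deck, without lifting it off, until it drops flush into a recess of its own (any recess). Also put each spice tin that stands loose on the counter back upright into the rack at its place in the row, which rises in height from tin to tin, pushing the others apart where room is needed, so that all tins stand in order on the rack's floor. Either half may be done first; leave the bottle, bowl and mug where they are.

Things in the scene. Friction and masses are not known exactly. Their poses are not given: they have to be found in the camera images.
- station: Stainless cold topping station, fixed, its place and yaw vary. A flat deck 310 mm (its x, away from the robot) by 390 mm (its y), 60 mm above the counter, with a raised edge 6 mm thick and 8 mm high all round. Origin on the counter under the deck's centre. Its near half is plain (the lids start there), its far half has three round recesses in a row along y. Deck top is at z = 60 mm in its frame.
- recess_1 (a point): Centre of a round recess at deck level (85, -115, 60 mm in the station's frame; axes as the station's): 98 mm across, 6 mm deep, flat floor with a dark grating. Any lid fits any recess.
- recess_2 (a point): Centre of a round recess at deck level (85, 0, 60 mm in the station's frame; axes as the station's): 98 mm across, 6 mm deep, flat floor with a dark grating. Any lid fits any recess.
- recess_3 (a point): Centre of a round recess at deck level (85, +115, 60 mm in the station's frame; axes as the station's): 98 mm across, 6 mm deep, flat floor with a dark grating. Any lid fits any recess.
- lid_1_knob (a point): Lid 1 (may be absent; the lids are identical): flat aluminium disc 92 mm across, 6 mm thick, about 220 g, with an upright black round knob in its centre, 22 mm across and 34 mm tall. The point is in the knob on the lid's axis, 24 mm above the lid's underside (18 mm above its upper face, 16 mm below the knob's top); z is the lid's axis. Starts lying on the near half of the deck. Seated, it is flush with the deck and the point is 18 mm above the deck; lying on the deck, 24 mm.
- lid_2_knob (a point): Lid 2 (may be absent; the lids are identical): flat aluminium disc 92 mm across, 6 mm thick, about 220 g, with an upright black round knob in its centre, 22 mm across and 34 mm tall. The point is in the knob on the lid's axis, 24 mm above the lid's underside (18 mm above its upper face, 16 mm below the knob's top); z is the lid's axis. Starts lying on the near half of the deck. Seated, it is flush with the deck and the point is 18 mm above the deck; lying on the deck, 24 mm.
- lid_3_knob (a point): Lid 3 (may be absent; the lids are identical): flat aluminium disc 92 mm across, 6 mm thick, about 220 g, with an upright black round knob in its centre, 22 mm across and 34 mm tall. The point is in the knob on the lid's axis, 24 mm above the lid's underside (18 mm above its upper face, 16 mm below the knob's top); z is the lid's axis. Starts lying on the near half of the deck. Seated, it is flush with the deck and the point is 18 mm above the deck; lying on the deck, 24 mm.
- rack: White open rack (trough), fixed, its place and yaw vary. Inside it is 276 mm long along its y, 50 mm wide along its x; floor 6 mm above the counter (origin: on the counter under its centre). Long walls 6 mm thick with tops 20 mm above the counter; end walls 6 mm thick, tops 46 mm above the counter. Tins stand in one row along y, heights rising towards +y.
- tin_70_mid (a point): Square steel spice tin 70 mm tall with a black cap and a blank paper label front and back, 44 mm along its x, 40 mm along its y, about 142 g. The point is its centre, half-way up; z is up. Starts in the rack's row, its x along the rack's x; neighbours stand 1.5 mm apart and slide along the rack floor when pushed or drawn.
- tin_80_mid (a point): Square steel spice tin 80 mm tall with a black cap and a blank paper label front and back, 44 mm along its x, 40 mm along its y, about 148 g. The point is its centre, half-way up; z is up. May be absent. Starts standing on the counter near the rack (between robot and rack, or between rack and station), turned up to half a radian from the world's x.
- tin_90_mid (a point): Square steel spice tin 90 mm tall with a black cap and a blank paper label front and back, 44 mm along its x, 40 mm along its y, about 154 g. The point is its centre, half-way up; z is up. Starts in the rack's row, its x along the rack's x; neighbours stand 1.5 mm apart and slide along the rack floor when pushed or drawn.
- tin_100_mid (a point): Square steel spice tin 100 mm tall with a black cap and a blank paper label front and back, 44 mm along its x, 40 mm along its y, about 160 g. The point is its centre, half-way up; z is up. May be absent. Starts standing on the counter near the rack (between robot and rack, or between rack and station), turned up to half a radian from the world's x.
- tin_110_mid (a point): Square steel spice tin 110 mm tall with a black cap and a blank paper label front and back, 44 mm along its x, 40 mm along its y, about 166 g. The point is its centre, half-way up; z is up. Starts in the rack's row, its x along the rack's x; neighbours stand 1.5 mm apart and slide along the rack floor when pushed or drawn.
- tin_120_mid (a point): Square steel spice tin 120 mm tall with a black cap and a blank paper label front and back, 44 mm along its x, 40 mm along its y, about 172 g. The point is its centre, half-way up; z is up. May be absent. Starts standing on the counter near the rack (between robot and rack, or between rack and station), turned up to half a radian from the world's x.
- squeeze_bottle: White squeeze bottle 56 mm across, 170 mm tall, standing on the counter; bystander. Origin at the centre of its underside.
- bowl: White bowl 100 mm across, 50 mm tall; bystander. Origin at the centre of its underside.
- mug: White mug 80 mm across, 90 mm tall; bystander. Origin at the centre of its underside.

How it is judged:
By the outcome, as a careful person would: the job done as asked, in the order asked, and still so for the second after the job is handed in, with the robot touching nothing.
Of lid_1, lid_2, lid_3 only 2 to 3 are there at a start; the rules pass over those that are not, and their reading is None.
Of tin_80, tin_100, tin_120 only 2 to 3 are there at a start; the rules pass over those that are not, and their reading is None.
At some moment in a run one of lid_1, lid_2, lid_3 may be knocked a few centimetres aside while the robot is not near it.
It also fails if it takes over 210 s, if anything falls off the work surface, if the arm or the gripper's body presses on something with over 40 N, if the wrist force passes 120 N, or if a joint passes its speed limit or range.

ROBOT

A 7-joint arm with a two-finger parallel gripper is mounted at the origin on the work surface. World frame = base frame: x ahead of the robot, y to its left, z up, the work surface at z = 0. Lengths are in m, angles in rad, forces in N, time in s.
With the tool pointing down it reaches from about 0.4 to 0.85 m from the base axis. Payload 6.9 kg.
Tool frame: the origin (TCP) lies midway between the tips of the shut fingers; the grasp point (between the pads) lies behind it (ctrl.pinch_z is the z of the grasp point in the tool frame, in m); z points along the fingers, y is the direction in which the jaws open and shut (so a half turn about z gives the same grasp; the last joint's range is limited). The gripper opens to 85 mm and grips with 20 to 120 N. Pads are 22 mm wide; open, the fingers measure 114 mm over their backs; the gripper's body (76 mm by 85 mm) begins 54 mm behind the grasp point. The pads swing forward as they close: fully open they stand 13 mm farther back than shut.
Start: joints at [0.105, 0.507, -0.238, 1.5, 0.126, 1.149, -0.155], TCP at [0.625, -0, 0.231] pointing down, gripper open.
Joint ranges: [-3.08, 3.08], [-0.24, 2.05], [-1.43, 1.35], [0, 2.5], [-1.52, 4.66], [0.17, 1.96], [-2.89, 2.89]. Speed limits (rad/s): [2.39, 2.39, 3.14, 3.14, 3.14, 3.14, 3.14].

INTERFACE

Orientations are given as a unit quaternion [w, x, y, z].
In Python, from station import ctrl, get_state, vision, ticket, models gives the robot as it stands. Calls block until the motion is done:
- ctrl.movep(position, orientation): joint-space move of the TCP to a pose.
- ctrl.movel(position, frame=None, max_speed=0.15): straight line of the TCP; frame=None keeps the orientation; max_speed is the mean speed in m/s.
- ctrl.set_joints(angles): joint-space move.
- ctrl.ungrasp() and ctrl.close_gripper(force=None): open the fingers fully, or close them until they stop; force is the grip in N (None keeps the last).
- ctrl.pause(seconds).
- ctrl.ik(position, orientation): joint angles nearest the present ones, or None.
- get_state(): the state.
- vision.grab_frame(name): name is "scene" or "side" or "wrist"; returns (picture, depth): 384x512x3 uint8, blue, green, red; 384x512 float32, m along the optical axis (not along the pixel's ray), 0 where there is no reading.
- vision.camera_info(name): a dict with "mtx" (3x3 intrinsics, pixels), "dist_coeffs" ([k1, k2, p1, p2, k3] as OpenCV has them; the pictures are not rectified), "R" (3x3) and "t" (3): a world point X has camera coordinates R X + t; the wrist camera has in their place "hand_eye" (4x4, takes a point from camera to tool coordinates, whose origin is the TCP and whose axes are the flange's). Camera axes: x right, y down, z forward; pixel columns grow to the right and rows downward; lengths in m; the calibration is good to about 2 mm. A picture is of the moment at which its call begins: read the wrist's pose just before it. camera_info takes no time and is no camera call.
A pose or a line that the arm cannot do raises ctrl.Unreachable and nothing moves.
- ticket.close_job(): hands the job in, once; it reports no verdict.
Trained networks look in the newest picture that a camera, given by its name, has taken for a name from the list of things; names that differ only in an ending like _2 or _b are one class to them, and where a whole thing is asked for, a point or a joint stands for the part that bears it (a point fixed in the world has none). Each returns a list of dicts, best first, with "p" (0 to 1); they miss things now and then, are a little off and sometimes report something else, mostly with a low value. They report only what shows in the picture. A call takes as long as a camera call.
- models.recognise(camera, target): "point" ([column, row] in pixels, amid what is visible of it).
- models.masks_of(camera, target): "mask" (384x512 bool, what is visible of it) and "point" ([column, row] in pixels, amid what is visible of it).
The state is a dict: "time": time; "qpos": joint angles; "qd": joint speeds; "tau": joint torques, N m; "tcp_pos": TCP position; "eef_rot": TCP orientation; "contact_force": force on the tool from outside, world axes, zero at the start; "wrist_torque": the same for the moment, N m; "width": finger opening in m.
Only numpy, scipy, OpenCV 4.12 (cv2) and the standard library are available. Lean on these libraries where they do the work, as an engineer would, in place of code of your own. Each camera call takes 0.05 s, during which the arm holds its last target. There are 200 camera calls.

## Working session

There is one attempt and no reset: what is moved stays moved. The work goes in short steps, each a Python script; the robot and the scene stay as the last script left them, time stands still between calls to the robot, and variables do not carry over. Pictures are saved under pics/ and viewed, about 12 in all and at most 16, crops included, and the job is handed in when it is done.

```bash
ls -la; mkdir -p pics; python3 - <<'E'
from station import ctrl, get_state, vision, ticket, models
import cv2,numpy as np
s=get_state(); print(s, ctrl.pinch_z)
for n in("scene","side","wrist"):
    p,d=vision.grab_frame(n); cv2.imwrite(f"pics/a_{n}.png",p); np.savez(f"pics/a_{n}.npz",p=p,d=d)
    print(n,vision.camera_info(n), (d>0).mean())
a=cv2.imread("pics/a_scene.png");b=cv2.imread("pics/a_side.png")
E
```

```text
total 12
drwxr-xr-x  3 agent agent 4096 Dec  4 10:21 .
drwxr-xr-x 23 root  root  4096 Dec  4 10:21 ..
drwxr-xr-x  2 agent agent 4096 Dec  4 10:21 pics
{'time': 0.0, 'qpos': array([ 0.10555341,  0.50834695, -0.23754256,  1.50116731,  0.12571073,
        1.14887277, -0.15479978]), 'qd': array([-0.00100221,  0.00132848,  0.00104208,  0.00041209, -0.00086157,
       -0.0009811 , -0.00065037]), 'tau': array([ 1.19726570e-03, -6.20588279e+01, -2.18696728e+00, -2.49655455e+01,
        1.23123583e-02,  1.21321963e-02,  2.04169703e-05]), 'tcp_pos': array([ 6.24488933e-01, -1.04118248e-04,  2.30412724e-01]), 'eef_rot': array([-6.25397941e-04,  7.07110737e-01,  7.07102251e-01, -6.48818971e-04]), 'contact_force': array([ 0.2977454 , -0.31896474, -0.04641795]), 'wrist_torque': array([ 0.03053857, -0.04805263, -0.00770969]), 'width': 0.08517231052109203} -0.0187
scene {'mtx': array([[417.85157757,   0.        , 258.34948587],
       [  0.        , 417.85157757, 188.83149002],
       [  0.        ,   0.        ,   1.        ]]), 'dist_coeffs': array([0.0338595, 0.       , 0.       , 0.       , 0.  
[... 673 characters left out ...]
': array([-0.53933472,  0.17042552,  1.40146399])} 0.9912974039713541
wrist {'mtx': array([[338.0168154 ,   0.        , 256.34166219],
       [  0.        , 338.0168154 , 191.77375092],
       [  0.        ,   0.        ,   1.        ]]), 'dist_coeffs': array([-0.07677479,  0.        ,  0.        ,  0.        ,  0.        ]), 'hand_eye': array([[-4.99234519e-05, -9.59115159e-01, -2.83016092e-01,
         7.14996859e-02],
       [ 9.99999501e-01,  2.34610062e-04, -9.71469472e-04,
         1.00649157e-04],
       [ 9.98149520e-04, -2.83016000e-01,  9.59114669e-01,
        -1.43557478e-01],
       [ 0.00000000e+00,  0.00000000e+00,  0.00000000e+00,
         1.00000000e+00]])} 0.9960784912109375
```

View pics/a_scene.png

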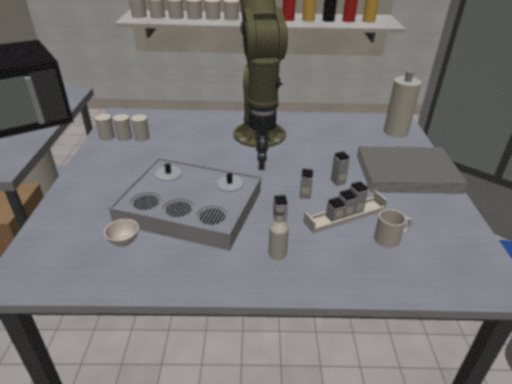

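View pics/a_side.png

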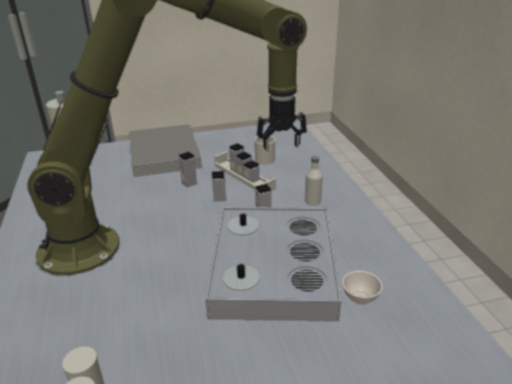

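```bash
cat > h.py <<'E'
from station import ctrl, get_state, vision, ticket, models
import cv2, numpy as np
from scipy.spatial.transform import Rotation as Rot
def rot(q): return Rot.from_quat(np.r_[q[1:],q[0]]).as_matrix()
def shot(n, save=None):
    """picture and world cloud (384x512x3, nan where no reading)"""
    s=get_state(); p,d=vision.grab_frame(n); c=vision.camera_info(n)
    if save: cv2.imwrite(f"pics/{save}.png",p)
    u,v=np.meshgrid(np.arange(512.),np.arange(384.))
    xy=cv2.undistortPoints(np.stack([u,v],-1).reshape(-1,1,2),c["mtx"],c["dist_coeffs"]).reshape(384,512,2)
    z=np.where(d>0,d,np.nan); C=np.dstack([xy*z[...,None],z])
    if n=="wrist":
        H=c["hand_eye"]; R=rot(s["eef_rot"]); W=(C@H[:3,:3].T+H[:3,3])@R.T+s["tcp_pos"]
    else: W=(C-c["t"])@c["R"]
    return p,W
def down(yaw):
    """tool pointing down, jaw (tool y) axis at world angle yaw (mod pi, nearest +x... )"""
    y=np.array([np.cos(yaw),np.sin(yaw),0]); z=np.array([0,0,-1.]); x=np.cross(y,z)
    q=Rot.from_matrix(np.c_[x,y,z]).as_quat(); return np.r_[q[3],q[:3]]
E
python3 - <<'E'
from h import *
for n in("scene","side"):
    p,W=shot(n); np.save(f"pics/W_{n}.npy",W)
    print(n)
    for t in ["station","rack","lid_1_knob","tin_70_mid","tin_80_mid","tin_90_mid","tin_100_mid","tin_110_mid","tin_120_mid","squeeze_bottle","bowl","mug"]:
        for r in models.masks_of(n,t)[:4]:
            w=W[r["mask"]]; w=w[~np.isnan(w[:,0])]
            if len(w)==0: continue
            print(t,round(r["p"],2),np.round(r["point"]),r["mask"].sum(),"med",np.round(np.median(w,0),3),"zmax",np.round(np.percentile(w[:,2],[2,97]),3), "x",np.round(np.percentile(w[:,0],[3,97]),3),"y",np.round(np.percentile(w[:,1],[3,97]),3))
E
```

```text
scene
station 0.75 [190. 205.] 8418 med [ 0.59  -0.227  0.06 ] zmax [0.01 0.07] x [0.371 0.73 ] y [-0.439 -0.031]
rack 0.95 [344. 219.] 964 med [0.586 0.279 0.016] zmax [0.003 0.047] x [0.488 0.653] y [0.15  0.419]
lid_1_knob 0.75 [190. 204.] 8735 med [ 0.589 -0.23   0.06 ] zmax [0.005 0.07 ] x [0.364 0.73 ] y [-0.44  -0.028]
lid_1_knob 0.62 [170. 175.] 325 med [ 0.427 -0.319  0.068] zmax [0.063 0.1  ] x [0.383 0.462] y [-0.36  -0.284]
tin_70_mid 0.79 [338. 207.] 353 med [0.6   0.241 0.057] zmax [0.014 0.079] x [0.574 0.613] y [0.221 0.268]
tin_80_mid 0.59 [191. 206.] 8670 med [ 0.59  -0.227  0.06 ] zmax [0.005 0.07 ] x [0.368 0.73 ] y [-0.443 -0.03 ]
tin_80_mid 0.56 [336. 210.] 357 med [0.599 0.242 0.058] zmax [0.016 0.079] x [0.572 0.613] y [0.221 0.27 ]
tin_80_mid 0.49 [279. 204.] 243 med [0.598 0.065 0.073] zmax [0.006 0.143] x [0.564 0.714] y [0.046 0.088]
tin_90_mid 0.81 [348. 202.] 292 med [0.585 0.284 0.082] zmax [0.026 0.099] x [0.558 0.596] y [0.262 0.305]
tin_100_mid 0.74 [190. 204.] 8416 med [ 0.591 -0.226  0.06 ] zmax [0.009 0.069] x [0.375 0.73 ] y [-0.44  -0.031]
tin_1
[... 1452 characters left out ...]
 0.081] zmax [0.024 0.097] x [0.546 0.589] y [0.254 0.292]
tin_100_mid 0.81 [221. 183.] 392 med [0.452 0.142 0.059] zmax [0.001 0.101] x [0.431 0.472] y [0.136 0.167]
tin_110_mid 0.83 [231. 153.] 257 med [0.539 0.308 0.092] zmax [0.02  0.117] x [0.526 0.574] y [0.292 0.33 ]
tin_120_mid 0.69 [189. 170.] 533 med [0.365 0.277 0.067] zmax [0.    0.119] x [0.341 0.392] y [0.264 0.302]
squeeze_bottle 0.87 [316. 185.] 637 med [0.748 0.032 0.081] zmax [0.006 0.168] x [0.729 0.774] y [0.021 0.052]
bowl 0.73 [362. 288.] 1007 med [ 0.719 -0.399  0.032] zmax [0.004 0.051] x [0.668 0.755] y [-0.462 -0.371]
mug 0.81 [262. 156.] 439 med [0.668 0.366 0.05 ] zmax [0.003 0.09 ] x [0.641 0.713] y [0.35  0.431]
```

View pics/a_wrist.png

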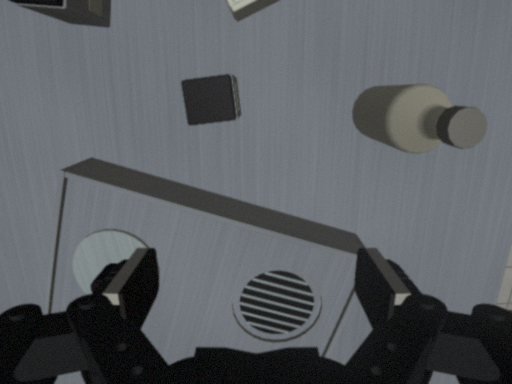

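```bash
python3 - <<'E'
from h import *
print(get_state()["time"])
for k,p in [("rk",[.53,.30,.33]),("s1",[.60,-.14,.33]),("s2",[.47,-.14,.33])]:
    try: ctrl.movep(np.array(p),down(0))
    except ctrl.Unreachable as e: print(k,"unreach",e); continue
    ctrl.pause(.2)
    pic,W=shot("wrist","w_"+k); np.save(f"pics/W_{k}.npy",W); print(k,get_state()["time"],get_state()["tcp_pos"])
a=np.hstack([cv2.imread(f"pics/w_{k}.png") for k in("rk","s1")]); cv2.imwrite("pics/w_both.png",cv2.resize(a,(800,300)))
for k in("rk","s1","s2"):
    W=np.load(f"pics/W_{k}.npy"); z=W[...,2]; h,e=np.histogram(z[~np.isnan(z)],bins=np.arange(-.006,.13,.002)); print(k,[(round(a*1000),b) for a,b in zip(e,h) if b>300])
E
```

```text
1.45
rk 2.95 [0.53063306 0.2988275  0.32963759]
s1 4.8333 [ 0.60019355 -0.13901267  0.33002977]
s2 5.6667 [ 0.47085628 -0.13980253  0.32960289]
rk [(-2, np.int64(16002)), (0, np.int64(90017)), (2, np.int64(17641)), (4, np.int64(1512)), (6, np.int64(3396)), (8, np.int64(709)), (14, np.int64(370)), (16, np.int64(379)), (18, np.int64(569)), (20, np.int64(1378)), (22, np.int64(407)), (24, np.int64(339)), (26, np.int64(406)), (44, np.int64(451)), (46, np.int64(5970)), (48, np.int64(6600)), (50, np.int64(341)), (74, np.int64(334)), (76, np.int64(981)), (78, np.int64(370)), (80, np.int64(692)), (88, np.int64(349)), (90, np.int64(654)), (96, np.int64(998)), (100, np.int64(740)), (116, np.int64(1145)), (120, np.int64(978))]
s1 [(-2, np.int64(11799)), (0, np.int64(61981)), (2, np.int64(12108)), (50, np.int64(309)), (52, np.int64(556)), (54, np.int64(7973)), (56, np.int64(2822)), (58, np.int64(3823)), (60, np.int64(33965)), (62, np.int64(6247)), (64, np.int64(780)), (66, np.int64(4344)), (68, np.int64(3632)), (70, np.int64(422))]
s2 [(-2, np.int64(11721)), (0, np.int64(66352)), (2, np.int64(13866)), (52, np.int64(677)), (54, np.int64(7443)), (56, np.int64(2222)), (58, np.int64(5340)), (60, np.int64(34797)), (62, np.int64(4819)), (64, np.int64(1214)), (66, np.int64(6424)), (68, np.int64(3872)), (70, np.int64(361)), (100, np.int64(379))]
```

View pics/w_both.png

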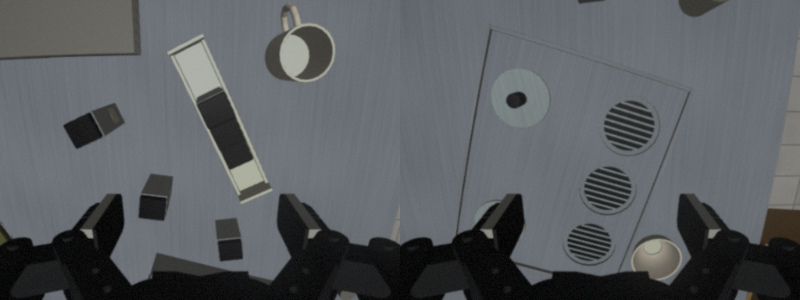

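```bash
cat >> h.py <<'E'
def cam_pos(n="wrist"):
    s=get_state(); return rot(s["eef_rot"])@vision.camera_info(n)["hand_eye"][:3,3]+s["tcp_pos"]
def comps(mask,minpix):
    mask=cv2.morphologyEx(mask.astype(np.uint8),cv2.MORPH_OPEN,np.ones((3,3),np.uint8))
    n,l,st,_=cv2.connectedComponentsWithStats(mask)
    return [l==i for i in range(1,n) if st[i,4]>=minpix]
def tops(W,zt,tol=.0035,minpix=150):
    """flat tops at height zt: list of (centre xy, size, angle deg of first side)"""
    out=[]
    for m in comps(np.abs(W[...,2]-zt)<tol,minpix):
        p=W[m][:,:2]; r=cv2.minAreaRect((p*1000).astype(np.float32)); out.append((np.round(r[0],1),np.round(r[1],1),round(r[2],1),int(m.sum()),np.round(np.median(p,0)*1000,1)))
    return out
def holes(W,cam,z0=.06):
    """recess rims: rays of pixels below the deck, cut with the deck plane -> circle centre, mm"""
    out=[]
    for m in comps((W[...,2]>.048)&(W[...,2]<.0583),1200):
        p=W[m]; q=cam+(p-cam)*((z0-cam[2])/(p[:,2]-cam[2]))[:,None]
        (c,r)=cv2.minEnclosingCircle((q[:,:2]*1000).astype(np.float32)); out.append((np.round(q[:,:2].mean(0)*1000,1),np.round(c,1),round(r,1),int(m.sum())))
    return out
E
python3 - <<'E'
from h import *
H=vision.camera_info("wrist")["hand_eye"][:3,3]; R=rot(down(0))
W=np.load("pics/W_rk.npy")
for n,z in (("70",.076),("90",.096),("110",.116),("80",.08),("100",.1),("120",.12)):
    print(n,[t for t in tops(W,z) if max(t[1])<70])
print("rackfloor",[t for t in tops(W,.006,.0025,300)]); print("walls",tops(W,.02,.0025)); print("ends",[t for t in tops(W,.046,.0025,50)])
for k,t in (("s1",[.6,-.139,.33]),("s2",[.4708,-.1398,.3296])):
    W=np.load(f"pics/W_{k}.npy"); c=R@H+np.array(t)
    print(k); [print(" hole",*x) for x in holes(W,c)]; print(" knobs",tops(W,.1,.0035,40)); print(" lids",[t for t in tops(W,.066,.002,300)])
E
```

```text
70 [(array([588.4, 244.6]), array([42. , 36.1]), 25.1, 917, array([588.3, 244.8]))]
90 [(array([570.1, 282.5]), array([42.1, 37.8]), 25.7, 1156, array([570.1, 283.2]))]
110 [(array([552.2, 320.1]), array([42.2, 38.3]), 25.5, 1398, array([552.1, 320.5]))]
80 [(array([582.9,  66.3]), array([41.9, 38.6]), 7.6, 706, array([583. ,  68.5]))]
100 [(array([453.3, 162.1]), array([39.3, 42.1]), 84.7, 945, array([453.4, 164.1]))]
120 [(array([365.8, 293.1]), array([43. , 37.8]), 24.1, 1292, array([367. , 294.3]))]
rackfloor [(array([692.1, 399.3]), array([45.3, 68.9]), 7.8, 1386, array([691.8, 400. ])), (array([526.4, 373.2]), array([50.6, 80.4]), 25.2, 2073, array([526.1, 375.8])), (array([618.4, 182. ]), array([50. , 48.9]), 25.1, 961, array([619. , 183.3]))]
walls [(array([560. , 368.1]), array([ 6.1, 75. ]), 25.2, 243, array([559.7, 369.3])), (array([495.1, 373.2]), array([ 5.9, 52. ]), 26.3, 175, array([495.1, 374.5]))]
ends [(array([408.7, 454.5]), array([13.4,  6.4]), 12.1, 50, array([408.7, 455.1])), (array([507.5, 412.1]), array([61.3,  6.4]), 26.0, 265, array([508.8, 412.4])), (array(
[... 441 characters left out ...]
5, array([ 477.5, -105.1]))]
 lids [(array([ 476.8, -104.1]), array([88.6, 90.5]), 77.0, 2552, array([476.8, -96. ]))]
s2
 hole [ 645.2 -148.8] [ 645.8 -150. ] 48.7 4384
 hole [ 609.2 -252.7] [ 612.2 -259.8] 49.0 3031
 hole [ 577.1 -368.5] [ 578.8 -369.8] 48.8 2839
 knobs [(array([ 476.9, -104.7]), array([19.7, 19.5]), 0.0, 289, array([ 476.8, -104.5])), (array([ 419.8, -324. ]), array([20.7, 22.1]), 25.0, 216, array([ 420.3, -322.9]))]
 lids [(array([ 477.2, -104.5]), array([89.2, 90.5]), 71.9, 3253, array([ 477.1, -107.7])), (array([ 434.3, -312.3]), array([50.4, 87.2]), 34.9, 1013, array([ 436.8, -306.5])), (array([ 392.6, -338. ]), array([31.2, 47.5]), 6.3, 347, array([ 392.5, -333. ]))]
```

```bash
cat >> h.py <<'E'
RC=np.array([.5686,.2848]); RY=np.radians(25.6)
def slot(y): return RC+y*np.array([-np.sin(RY),np.cos(RY)])
SL={70:-.1125,80:-.0675,90:-.0225,100:.0225,110:.0675,120:.1125}
def go(xy,z,yaw=None,v=None):
    p=np.r_[xy,z]
    if yaw is not None: ctrl.movep(p,down(yaw))
    else: ctrl.movel(p,max_speed=v or .15)
def rep(t):
    s=get_state(); print(t,"t",round(s["time"],1),"w",round(s["width"]*1000,1),"F",np.round(s["contact_force"],1),"tcp",np.round(s["tcp_pos"]*1000,1))
E
python3 - <<'E'
from h import *
for n,xy in ((70,[.5884,.2446]),(110,[.5522,.3201]),(90,[.5701,.2825])):
    xy=np.array(xy); top=n/1000+.006; h=top-.045; to=slot(SL[n])
    go(xy,.20,RY); go(xy,h); ctrl.close_gripper(30); rep(f"{n} gripped")
    go(to,h+.0005,v=.08); rep("  drawn")
    ctrl.ungrasp(); go(to,.20); rep("  up")
E
```

```text
70 gripped t 9.0 w 43.8 F [-0.3 -0.7  4.6] tcp [588.7 244.7  31.6]
  drawn t 10.0 w 43.9 F [ 0.9 -0.6  4.7] tcp [618.3 181.   31.6]
  up t 11.7 w 85.5 F [ 0.6 -1.3  0.2] tcp [616.7 183.1 199. ]
110 gripped t 13.9 w 43.8 F [-0.4 -1.6  4.4] tcp [552.5 320.3  71.7]
  drawn t 14.4 w 43.7 F [-0.9  0.2  6.2] tcp [539.7 346.5  72.5]
  up t 15.9 w 85.7 F [-0.2  0.4 -0.1] tcp [539.  345.2 199. ]
90 gripped t 17.9 w 43.9 F [-0.7  0.1  4.8] tcp [570.5 282.6  51.6]
  drawn t 18.3 w 43.4 F [-0.1 -0.1  6.3] tcp [579.8 262.7  52. ]
  up t 19.9 w 85.5 F [ 0.8 -0.4 -0.2] tcp [577.9 264.1 199. ]
```

```bash
cat > look.py <<'E'
from h import *
def rack_look(name):
    go([.53,.30],.33,0); ctrl.pause(.2); p,W=shot("wrist",name); D={}
    for n in SL:
        for z in (n/1000,n/1000+.006):
            for t in tops(W,z,.0025):
                if 34<min(t[1]) and max(t[1])<47 and t[3]>400:
                    d=t[0]/1000-RC; c,s=np.cos(RY),np.sin(RY); rk=np.round(1000*np.array([c*d[0]+s*d[1],-s*d[0]+c*d[1]]),1)
                    ang=t[2] if t[1][0]>t[1][1] else t[2]-90
                    print(n,"z",z,"xy",t[0],"size",t[1],"x-axis deg",round(ang,1),"in rack",rk); D[n,z]=(t[0]/1000,np.radians(ang))
    return D
E
python3 - <<'E'
from look import *
D=rack_look("w_rk2"); 
E
```

```text
70 z 0.07600000000000001 xy [617.3 181.8] size [41. 38.] x-axis deg 25.1 in rack [  -0.6 -113.9]
80 z 0.08 xy [582.7  66.2] size [42.5 39.1] x-axis deg 7.3 in rack [ -81.7 -203.2]
90 z 0.096 xy [577.7 266.5] size [42.1 38.1] x-axis deg 25.4 in rack [  0.3 -20.4]
100 z 0.1 xy [452.4 161.6] size [39.3 42.3] x-axis deg -7.1 in rack [-158.   -60.9]
110 z 0.116 xy [546.6 331.5] size [42.  37.5] x-axis deg 25.8 in rack [ 0.3 51.6]
120 z 0.12 xy [365.9 293.2] size [43.  37.8] x-axis deg 23.9 in rack [-179.2   95.2]
```

```bash
python3 - <<'E'
from look import *
xy=np.array([.5466,.3315]); to=slot(SL[110]); h=.071
go(xy,.20,RY); go(xy,h); ctrl.close_gripper(60); rep("110 gripped")
go(xy,h+.003,v=.03); rep(" lifted"); go(to,h+.003,v=.05); rep(" moved"); go(to,h+.0005,v=.03); rep(" low")
ctrl.ungrasp(); ctrl.pause(.2); go(to,.20)
rack_look("w_rk3")
E
```

```text
110 gripped t 22.8 w 43.2 F [ 0.2 -0.6  5.9] tcp [547.  331.9  71.8]
 lifted t 23.1 w 43.2 F [ 0.7  0.5 -1.6] tcp [546.4 331.3  73.8]
 moved t 23.6 w 43.2 F [ 0.  -0.4 -0.9] tcp [539.1 346.2  74. ]
 low t 23.8 w 43.0 F [0.7 0.1 1.8] tcp [540.  345.7  71.8]
70 z 0.07600000000000001 xy [617.3 181.9] size [40.9 38.7] x-axis deg 25.9 in rack [  -0.5 -113.8]
80 z 0.08 xy [583.4  65.9] size [41.5 40.3] x-axis deg 6.4 in rack [ -81.2 -203.8]
90 z 0.096 xy [577.6 266.5] size [42.  37.9] x-axis deg 25.3 in rack [  0.2 -20.4]
100 z 0.1 xy [452.7 162. ] size [39.1 42.5] x-axis deg -7.1 in rack [-157.6  -60.7]
110 z 0.116 xy [539.4 345.6] size [42.2 37.5] x-axis deg 25.2 in rack [-0.1 67.4]
120 z 0.12 xy [365.9 293.2] size [42.8 37.8] x-axis deg 24.0 in rack [-179.2   95.2]
```

```bash
python3 - <<'E'
from look import *
for n,xy,a in ((80,[.5829,.0662],7),(100,[.4526,.1618],-7),(120,[.3659,.2932],24)):
    a=np.radians(a); h=n/1000-.045; to=slot({80:-.067,100:.0235,120:.113}[n])
    go(xy,.22,a); go(xy,h); ctrl.close_gripper(60); rep(f"{n} gripped")
    if not .040<get_state()["width"]<.047: print("BAD GRIP"); break
    go(xy,.27,v=.25); go(to,.27,RY); go(to,h+.03,v=.2); rep(" above"); go(to,h+.007,v=.05); rep(" low")
    ctrl.ungrasp(); ctrl.pause(.2); go(to,.20,v=.2)
rack_look("w_rk4"); rep("end")
E
```

```text
80 gripped t 29.2 w 43.3 F [-0.6 -1.2  5.7] tcp [583.3  66.2  35.6]
 above t 32.2 w 43.1 F [-1.4  0.4 -2.1] tcp [598.4 224.5  66.2]
 low t 32.8 w 43.0 F [-1.3 -1.1 -0.1] tcp [597.2 224.2  41.7]
100 gripped t 36.8 w 43.2 F [-1.4 -0.1  5.6] tcp [453.  161.9  55.7]
 above t 39.7 w 43.0 F [ 0.4  0.  -2. ] tcp [559.2 306.3  86.4]
 low t 40.3 w 43.2 F [-1.  -0.8  2.4] tcp [558.2 305.7  61.7]
120 gripped t 44.2 w 43.1 F [-0.7  0.   5.8] tcp [366.1 293.3  75.7]
 above t 46.9 w 42.9 F [ 1.   0.6 -1.9] tcp [520.2 387.3 106.6]
 low t 47.5 w 43.0 F [-1.  -2.6  2.5] tcp [519.6 386.4  81.9]
70 z 0.07600000000000001 xy [617.4 181.6] size [40.9 38.4] x-axis deg 25.8 in rack [  -0.6 -114.2]
80 z 0.08600000000000001 xy [597.2 224.2] size [42.1 38.3] x-axis deg 25.7 in rack [ -0.4 -67. ]
90 z 0.096 xy [577.7 266.3] size [42.1 38.5] x-axis deg 25.3 in rack [  0.2 -20.6]
100 z 0.10600000000000001 xy [557.9 306.1] size [42.1 38.3] x-axis deg 25.2 in rack [-0.4 23.8]
110 z 0.116 xy [539.6 345.6] size [42.  37.4] x-axis deg 25.8 in rack [ 0.1 67.4]
120 z 0.126 xy [518.9 385.7] size [42.4 38. ] x-axis deg 25.5 in rack [ -1.2 112.5]
end t 49.8 w 85.6 F [ 0.5 -0.3  0.4] tcp [529.5 300.5 328.4]
```

View pics/w_rk4.png

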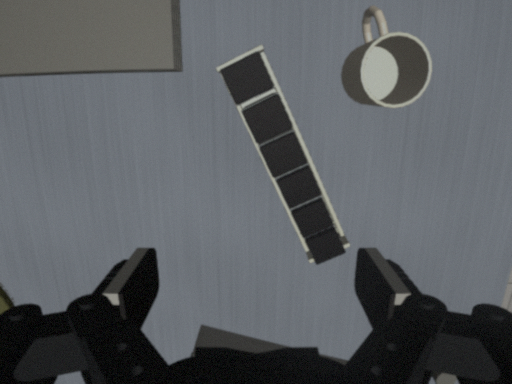

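```bash
cat >> look.py <<'E'
SY=np.radians(-16.9)
def st_look(name,xs=((.60,-.14),(.47,-.14))):
    for i,xy in enumerate(xs):
        go(xy,.33,0); ctrl.pause(.2); p,W=shot("wrist",f"{name}_{i}")
        print(name,i,"holes",[(h[1],h[2]) for h in holes(W,cam_pos())]); 
        print("  knobs deck",[t[:2]+t[3:4] for t in tops(W,.1,.0025,40)]," seated",[t[:2]+t[3:4] for t in tops(W,.094,.0025,40)])
E
python3 - <<'E'
from look import *
st_look("w_st3",((.53,-.14),(.47,-.2)))
E
```

```text
w_st3 0 holes [(array([ 646. , -150.1]), 48.6), (array([ 612.8, -260. ]), 48.7), (array([ 579.2, -369.7]), 48.4)]
  knobs deck [(array([ 476.5, -104.9]), array([19.8, 20.9]), 265), (array([ 420.3, -323.8]), array([20.9, 20.6]), 190)]  seated []
w_st3 1 holes [(array([ 645.5, -150.4]), 48.9), (array([ 612.6, -259.8]), 49.1), (array([ 578.8, -370.2]), 48.6)]
  knobs deck [(array([ 476.9, -105. ]), array([20. , 20.4]), 311), (array([ 420.1, -324.5]), array([20.9, 19.9]), 224)]  seated []
```

```bash
cat >> look.py <<'E'
REC={1:np.array([.5790,-.3700]),2:np.array([.6126,-.2599]),3:np.array([.6459,-.1501])}
def lid(k,to,h=.0715):
    k=np.array(k); to=np.array(to)
    go(k,.18,SY); go(k,h); ctrl.close_gripper(30); rep("knob gripped")
    if not .018<get_state()["width"]<.026: print("BAD GRIP"); ctrl.ungrasp(); go(k,.18); return
    go(to,h,v=.07); rep("slid")
    for d in (.002,.004,.006):
        go(to,h-d,v=.03); rep(f" down {d}")
        if get_state()["contact_force"][2]>15: print("resisted"); break
    ctrl.ungrasp(); ctrl.pause(.3); rep("released"); go(to,.18)
E
python3 - <<'E'
from look import *
lid([.4767,-.1050],REC[3]); st_look("w_st4",((.53,-.14),))
E
```

```text
knob gripped t 54.6 w 21.0 F [-1.8 -0.6  5.8] tcp [ 476.8 -105.    71.8]
slid t 57.2 w 21.2 F [ 0.   0.1 -2.5] tcp [ 645.8 -150.1   71.2]
 down 0.002 t 57.5 w 20.9 F [ 0.1 -0.  -2.7] tcp [ 645.7 -150.1   69.3]
 down 0.004 t 57.7 w 21.0 F [-0.3 -0.5 -1.7] tcp [ 645.8 -150.1   67.3]
 down 0.006 t 58.0 w 21.0 F [-0.8 -0.1  1.7] tcp [ 646.2 -150.1   65.9]
released t 58.9 w 85.6 F [ 0.2 -0.6  0.9] tcp [ 645.9 -150.1   65.5]
w_st4 0 holes [(array([ 612.8, -259.9]), 48.7), (array([ 579.1, -369.9]), 48.4)]
  knobs deck [(array([ 421.5, -324.6]), array([19.4, 21. ]), 191)]  seated [(array([ 645.3, -149.9]), array([19.9, 18.8]), 243)]
```

Lid A is seated (knob top 94 mm). Now lid B, with recess 1.

```bash
python3 - <<'E'
from look import *
lid([.4203,-.3243],REC[1]); st_look("w_st5",((.53,-.14),(.47,-.2)))
rack_look("w_rk5"); rep("end")
p,W=shot("side","side_end"); p2,W2=shot("scene","scene_end")
cv2.imwrite("pics/end.png",cv2.resize(np.hstack([p,p2]),(800,300)))
E
```

```text
knob gripped t 63.4 w 21.3 F [-1.3  0.   4.2] tcp [ 420.4 -324.4   71.8]
slid t 65.9 w 20.9 F [-0.9  0.5 -3.3] tcp [ 578.9 -369.8   71. ]
 down 0.002 t 66.1 w 20.9 F [ 0.1  0.2 -2.6] tcp [ 578.9 -369.9   69.2]
 down 0.004 t 66.4 w 21.0 F [ 0.6  0.2 -2.8] tcp [ 578.9 -369.9   67.3]
 down 0.006 t 66.6 w 21.2 F [-0.2  0.2  0.1] tcp [ 579.3 -370.2   66. ]
released t 67.6 w 85.4 F [-0.2 -0.3 -0.5] tcp [ 579.  -370.    65.5]
w_st5 0 holes [(array([ 612.7, -260.1]), 48.6)]
  knobs deck []  seated [(array([ 645.9, -150.3]), array([20.5, 20.8]), 251), (array([ 578.2, -370.2]), array([19.7, 21.4]), 176)]
w_st5 1 holes [(array([ 612.2, -260. ]), 48.9)]
  knobs deck []  seated [(array([ 645.5, -150. ]), array([21.1, 20.9]), 296), (array([ 578.8, -370.1]), array([20.5, 21.5]), 198)]
70 z 0.07600000000000001 xy [617.4 181.6] size [40.9 38.3] x-axis deg 26.2 in rack [  -0.6 -114.2]
80 z 0.08600000000000001 xy [597.3 224.2] size [42.1 38.2] x-axis deg 25.2 in rack [ -0.3 -67.1]
90 z 0.096 xy [577.7 266.3] size [42.1 38.3] x-axis deg 25.6 in rack [  0.2 -20.6]
100 z 0.10600000000000001 xy [557.9 306.3] size [42.1 38.2] x-axis deg 25.2 in rack [-0.4 24. ]
110 z 0.116 xy [539.5 345.6] size [42.2 37.5] x-axis deg 25.5 in rack [ 0.  67.4]
120 z 0.126 xy [518.8 385.8] size [42.4 38. ] x-axis deg 25.7 in rack [ -1.3 112.6]
end t 72.6 w 85.2 F [-0.6 -0.2 -0.8] tcp [530.4 299.2 330.1]
```

View pics/end.png

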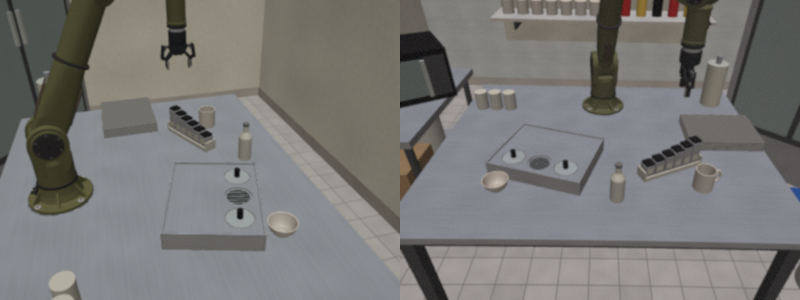

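View pics/w_st5_0.png

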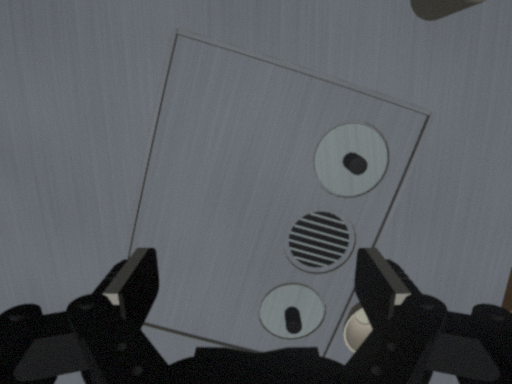

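The pictures show both lids in their recesses, at (351,160) and (292,310), with the middle one empty. All six tins stand in rising order, and the bottle, bowl and mug are where they were. I'm handing the job in.

```bash
python3 -c "
from station import ticket; print(ticket.close_job())"
```

```text
the job is handed in; nothing more can be done
None
```

The topping station is closed down and the job is handed in, at about 73 s on the robot's clock.

- **Tins:** I moved the 70, 90 and 110 mm tins apart in the rack and put the loose 80, 100 and 120 mm tins into their places. The last check showed all six in rising order at about 45 mm spacing. Their tops were at the right height for standing on the rack floor, and they were square to the rack.
- **One correction:** the 110 mm tin slipped in the grip on its first move and ended 16 mm short. I moved it again with a firmer grip and about 3 mm of lift, and it then measured in place.
- **Lids:** only two lids were there. Each was slid by its knob into a recess, numbers 3 and 1, and lowered in without resistance. The last check showed both knob tops at about 94 mm, which is flush. Recess 2 stays empty.
- **Other things:** neither lid was seen knocked aside. In the last overview pictures the bottle, bowl and mug look where they were; I did not measure them again. The gripper was open and clear of everything. No check was left failing.

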